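Stand the toppled spray can up against the bench kerb

ROBOT

A 6-joint arm with a two-finger parallel gripper is mounted at the origin on the work surface. World frame = base frame: x ahead of the robot, y to its left, z up, the work surface at z = 0. Lengths are in m, angles in degrees, forces in N, time in s.
With the tool pointing down it reaches from about 0.4 to 0.825 m from the base axis. Payload 7 kg.
Tool frame: the origin (TCP) lies midway between the tips of the shut fingers; the grasp point (between the pads) lies 19 mm behind it; z points along the fingers, y is the line along which they close (so a half turn about z gives the same grasp; the last joint's range is limited). The gripper opens to 88 mm and grips with 3 to 60 N. Pads are 19 mm wide; open, the fingers measure 130 mm over their backs; the gripper's body (78 mm by 193 mm) begins 47 mm behind the grasp point.
Start: joints at [87.324, 20.546, 0.682, 0, -70.136, -16.507], TCP at [0.222, 0.637, 0.227] pointing down, gripper open.
Joint ranges: [-176.03, 176.03], [-82.01, 121.73], [-58.28, 71.71], [-173.87, 95.51], [-174.79, -0.11], [-173.66, 173.66]. Speed limits (degrees/s): [136.94, 136.94, 172.46, 180, 180, 180].

INTERFACE

Orientations are given as a 3x3 rotation matrix whose columns are the frame's x, y, z axes.
In Python, from rig import robot gives the robot as it stands. Calls block until the motion is done:
- robot.goto(position, orientation): joint-space move of the TCP to a pose.
- robot.servo_line(position, ori=None, speed=0.15): straight line of the TCP; ori=None keeps the orientation; speed is the mean speed in m/s.
- robot.movej(angles): joint-space move.
- robot.move_gripper(opening): opening from 0.0 (shut) to 1.0 (fully open); the grip force is fixed at half the most; returns when the fingers have stopped.
- robot.dwell(seconds).
- robot.ik(position, orientation): joint angles nearest the present ones, or None.
- robot.grab_frame(name): name is "scene" or "top"; returns (picture, depth): 400x640x3 uint8, red, green, blue; 400x640 float32, m along the optical axis (not along the pixel's ray), 0 where there is no reading.
- robot.camera_info(name): a dict with "vfov" (degrees; the focal length in pixels is half the picture's height over the tangent of half this angle, whatever the lens; pixels are square), "cx", "cy" (the principal point, pixels), "view" (4x4, takes a point from world to camera coordinates). Camera axes: x right, y down, z forward; pixel columns grow to the right and rows downward; lengths in m; the calibration is good to about 2 mm. A picture is of the moment at which its call begins. camera_info takes no time and is no camera call.
A pose or a line that the arm cannot do raises robot.Unreachable and nothing moves.
- robot.job_done(): hands the job in; it is judged then, once.
Readings, each from a call of its own:
- robot.read_t(): time.
- robot.read_qpos(): joint angles.
- robot.read_qvel(): joint speeds.
- robot.read_effort(): joint torques, N m.
- robot.read_position(): TCP position.
- robot.read_tcp_rot(): TCP orientation.
- robot.read_force(): force on the tool from outside, world axes, zero at the start.
- robot.read_ft_torque(): the same for the moment, N m.
- robot.read_grip_width(): opening from 0.0 (shut) to 1.0 (fully open).
- robot.read_finger_force(): force on a finger pad.
Only numpy, scipy, OpenCV 4.12 (cv2) and the standard library are available. Lean on these libraries where they do the work, as an engineer would, in place of code of your own. Each camera call takes 0.05 s, during which the arm holds its last target. There are 200 camera calls.

TASK

The longer of the two spray cans lying on the paint bench has to stand upright again, foot down, against the grey steel kerb. Slide it along the bench until its foot butts against the kerb, then lift its cap end until it stands upright against the kerb, and let go; do not carry it through the air, its foot stays down at the bench. Leave the short spray can lying and the small putty tin standing where they are.

Things in the scene. Friction and masses are not known exactly. Their poses are not given: they have to be found in the camera images.
- long_can: Longer can, foot to kerb; 0.28 to 0.48 kg, rolls. Body 54 mm diameter x 135 long, shoulder, white rounded cap 142 to 182 mm from the foot, widest (48 mm) at 158. Origin: centre of the flat foot disc (27 mm up, lying); x axis from foot to cap. Pinched across the cap, 20 N holds it fairly stiffly, under 8 N it swivels. Once past 70 degrees it tips upright by itself.
- short_can: The short spray can, lying loose beside it in the same manner, nearer to the robot or farther from it: same diameters and cap, but 115 mm long in all. Origin: the centre of its foot disc; x axis from foot to cap. It is to be left alone.
- kerb: Grey painted steel angle fixed to the bench beyond the cans' feet. Its upright front face is 40 mm high and 460 mm long. Origin: at the middle of the front face's lower edge, on the bench. x runs along the face; y points square out of the face towards the cans (the face is y = 0, the cans lie at y > 0); z up.
- putty_tin: The small putty tin standing loose in front of the middle of the kerb, between the two cans' lanes: 60 mm in diameter (62 mm over the lid), 65 mm high. Origin: the centre of its underside; z axis up. It is to be left alone.
Not all that is in view belongs to the job. What is shaped like the long_can but brown or yellow is not meant.

How it is judged:
By the outcome, as a careful person would: the job done as asked, in the order asked, and still so for the second after the job is handed in, with the robot touching nothing.
It also fails if it takes over 43 s, if anything falls off the work surface, if the arm or the gripper's body presses on something with over 40 N, if the wrist force passes 120 N, or if a joint passes its speed limit or range.

## Working session

There is one attempt and no reset: what is moved stays moved. The work goes in short steps, each a Python script; the robot and the scene stay as the last script left them, time stands still between calls to the robot, and variables do not carry over. Pictures are saved under pics/ and viewed, at most 13 in all, crops included, and the job is handed in when it is done.

```bash
mkdir -p pics; ls; python3 - <<'E'
from rig import robot
import cv2,numpy as np
for n in("scene","top"):
    p,d=robot.grab_frame(n); np.savez(f"pics/{n}0.npz",p=p,d=d); cv2.imwrite(f"pics/{n}0.png",p[:,:,::-1])
    c=robot.camera_info(n); print(n,c["vfov"],c["cx"],c["cy"]);print(np.round(c["view"],3))
print(robot.read_t())
E
```

```text
pics
scene 51.68242585815673 320.8099137671027 199.8677708011934
[[-0.111  0.994 -0.009  0.146]
 [ 0.785  0.082 -0.615 -0.279]
 [-0.61  -0.075 -0.789  1.281]
 [ 0.     0.     0.     1.   ]]
top 56.656851581457666 319.0930712426618 200.964324085024
[[ 0.007 -1.     0.027 -0.111]
 [-0.983 -0.012 -0.185  0.418]
 [ 0.186 -0.025 -0.982  0.813]
 [ 0.     0.     0.     1.   ]]
0.1
```

View pics/scene0.png

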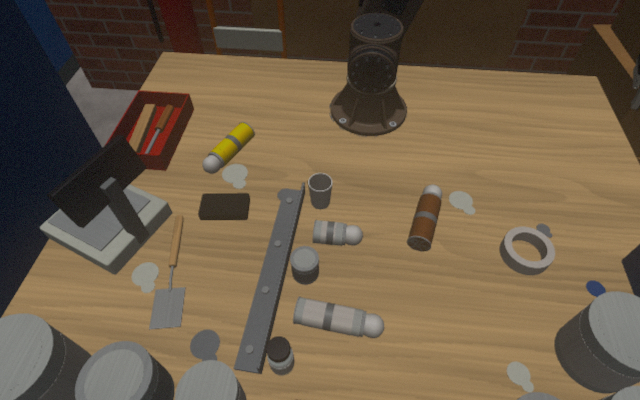

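View pics/top0.png

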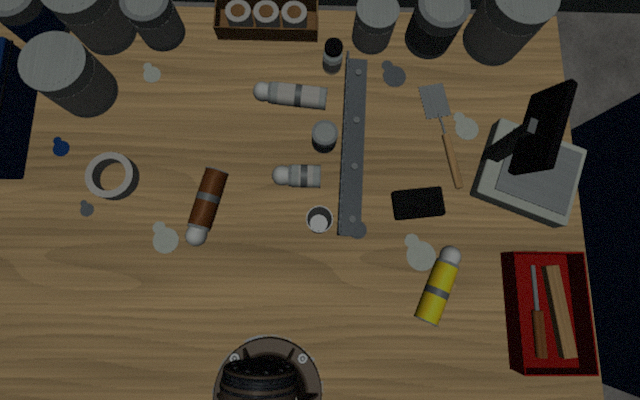

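Candidates for the long can (scene pixels): grey can (340,317) with white cap (372,325); short can (335,233); brown (425,220); yellow (230,148). By the description I choose the grey one at (340,317), which is at (295,95) in the top view. The tin is at (305,265), the kerb runs (300,190) to (252,365), and a jar at (280,352) and a cup at (319,190) stand nearby.

```bash
cat > h.py <<'E'
import numpy as np,cv2
from rig import robot
def cam(n):
    c=robot.camera_info(n); return 200/np.tan(np.radians(c["vfov"]/2)),c["cx"],c["cy"],np.array(c["view"])
def ray(n,uv,z):
    f,cx,cy,V=cam(n); uv=np.atleast_2d(uv).astype(float)
    d=np.c_[(uv[:,0]-cx)/f,(uv[:,1]-cy)/f,np.ones(len(uv))]@V[:3,:3]; o=-V[:3,:3].T@V[:3,3]
    return o+d*((z-o[2])/d[:,2])[:,None]
def cloud(n,dep):
    f,cx,cy,V=cam(n); v,u=np.mgrid[:400,:640]
    P=np.stack([(u-cx)/f*dep,(v-cy)/f*dep,dep],-1)
    return (P-V[:3,3])@V[:3,:3]
E
python3 - <<'E'
from h import *
a=np.load("pics/top0.npz");p,d=a["p"],a["d"];P=cloud("top",d)
hsv=cv2.cvtColor(p,cv2.COLOR_RGB2HSV)
z=P[...,2]; print("bench z",np.median(z[250:330,100:180]),z[250:330,100:180].std(), "valid",(d>0).mean())
m=((hsv[...,1]<75)&(z>0.006)&(d>0)).astype(np.uint8); m[:, :240]=0;m[:,375:]=0;m[:35]=0;m[245:]=0
n,L,S,C=cv2.connectedComponentsWithStats(cv2.morphologyEx(m,cv2.MORPH_OPEN,np.ones((2,2),np.uint8)))
for i in range(1,n):
    if S[i,4]<100: continue
    q=L==i; Q=P[q]; r=cv2.minAreaRect(np.argwhere(q)[:,::-1].astype(np.float32))
    print(i,S[i],"zmax",np.percentile(Q[:,2],98).round(3),"cent",np.median(Q,0).round(3))
    print("   rect@.027",ray("top",cv2.boxPoints(r),.027)[:,:2].round(4).tolist())
o=np.hstack([p[35:245,240:380],np.repeat((m*255)[35:245,240:380,None],3,2)])
cv2.imwrite("pics/crop0.png",cv2.resize(o,None,fx=2.8,fy=2.8)[:,:,::-1])
E
```

```text
bench z 0.000866209549358638 0.045227731363406735 valid 0.99595703125
1 [354  36  22  18 326] zmax 0.073 cent [ 0.823 -0.223  0.034]
   rect@.027 [[0.8523, -0.1937], [0.8537, -0.2477], [0.8057, -0.2467], [0.8044, -0.1932]]
2 [324  51  20  24 336] zmax 0.077 cent [ 0.761 -0.138  0.047]
   rect@.027 [[0.8081, -0.1171], [0.8093, -0.1653], [0.7458, -0.165], [0.7447, -0.1174]]
4 [ 338   52   29  184 1898] zmax 0.043 cent [ 0.542 -0.182  0.008]
   rect@.027 [[0.3426, -0.1514], [0.8072, -0.1756], [0.8054, -0.2338], [0.3405, -0.2042]]
10 [ 254   82   75   29 1566] zmax 0.057 cent [ 0.676 -0.04   0.049]
   rect@.027 [[0.6664, 0.0572], [0.7265, 0.0532], [0.7078, -0.1287], [0.6478, -0.1225]]
15 [313 120  27  31 618] zmax 0.069 cent [ 0.572 -0.119  0.066]
   rect@.027 [[0.6222, -0.0912], [0.6233, -0.1546], [0.5468, -0.1544], [0.5458, -0.092]]
26 [273 165  49  23 993] zmax 0.057 cent [ 0.475 -0.06   0.049]
   rect@.027 [[0.507, 0.0026], [0.5087, -0.1114], [0.455, -0.1117], [0.4535, 0.001]]
36 [307 206  28  28 352] zmax 0.082 cent [ 0.387 -0.112  0.048]
   rect@.027 [[0.3774, -0.0671], [0.4227, -0.1108], [0.3795, -0.154], [0.335, -0.1102]]
```

View pics/crop0.png

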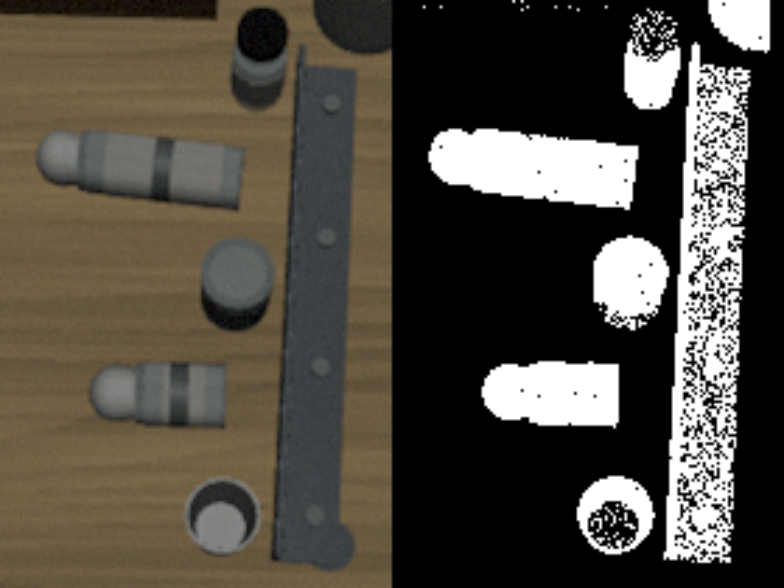

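The crop shows the grey banded can with the white cap at left (crop 60,157) and its foot at (240,177) facing the kerb, so the choice stands. Next I fit the kerb face and check reach along the whole path.

```bash
cat >> h.py <<'E'
D=0.054; G=0.157
def tool(c,t,s):
    """orientation: can axis c (unit), lateral l horizontal; tool tilted t back over the cap"""
    l=np.cross([0,0,1.],c) if abs(c[2])<.5 else None
    return l
def pose(foot,c,l,t,s,g=G):
    # u: can's 'up' normal when lying; tool z = -cos t*u - sin t*c
    u=np.cross(l,c); u=u if u@[0,0,1]>-1e-9 else -u
    return pose_u(foot,c,u,t,s,g)
def pose_u(foot,c,u,t,s,g=G):
    z=-np.cos(t)*u-np.sin(t)*c; y=s*np.cross(c,u); x=np.cross(y,z)
    return foot+g*c+0.019*z, np.c_[x,y,z]
def lift(k0,n,phi,gap=0.0):
    """k0: kerb foot point on face at bench; n: normal. returns foot centre,c,u for can raised phi, butting kerb"""
    c=np.cos(phi)*n+np.sin(phi)*np.array([0,0,1.]); u=-np.sin(phi)*n+np.cos(phi)*np.array([0,0,1.])
    a=min(.04*np.tan(phi) if phi<1.5 else 9, D*np.sin(phi))
    return k0+(a+gap)*n+D/2*u, c,u
E
cat > kerb.py <<'E'
from h import *
a=np.load("pics/top0.npz");p,d=a["p"],a["d"];P=cloud("top",d)
z=P[...,2]; T=[];B=[];Z=[]
for v in range(75,225):
    r=z[v,330:375]
    i=np.argwhere(r>0.030)[:,0]
    if len(i): T.append((330+i[0]-.5,v)); Z.append(r[i[0]])
def fit(T,zz):
    w=ray("top",np.array(T),zz); l=cv2.fitLine(w[:,:2].astype(np.float32),cv2.DIST_HUBER,0,.001,.001).ravel(); 
    return l
for T,zz in((T,.036),):
    l=fit(T,zz); print("edge",l,"y@.676",l[3]+(0.676-l[2])*l[1]/l[0], np.percentile(Z,[5,50,95]))
E
python3 kerb.py; python3 - <<'E'
from h import *
# side view too: scene depth points near kerb top
a=np.load("pics/scene0.npz");P=cloud("scene",a["d"]).reshape(-1,3)
q=P[(abs(P[:,0]-.676)<.03)&(P[:,1]>-.25)&(P[:,1]<-.135)]
for lo,hi in((.01,.02),(.02,.03),(.03,.038),(.038,.046)):
    s=q[(q[:,2]>lo)&(q[:,2]<hi)]; print(lo,len(s),np.percentile(s[:,1],[5,50,95]).round(4) if len(s) else "")
n=np.array([.053,1,0]);n/=np.linalg.norm(n);k0=np.array([.676,-.167,0])
foot=np.array([.678,-.1256,.027]);c=np.array([.0185,.1806,0]);c/=np.linalg.norm(c);Zu=np.array([0,0,1.])
for s in(1,-1):
  for t in(0,15,30,45,55):
    t_=np.radians(t); L=[pose_u(foot,c,Zu,t_,s)]+[pose_u(*lift(k0,n,np.radians(f)),t_,s) for f in range(0,91,10)]
    print(s,t,[("-" if (j:=robot.ik(*x)) is None else "ok") for x in L], None if (j:=robot.ik(*L[0])) is None else np.round(j), None if (j:=robot.ik(*L[-1])) is None else np.round(j))
E
```

```text
edge [ 0.99919915 -0.04001303  0.5601813  -0.15786932] y@.676 -0.1625073 [0.03209051 0.0408742  0.06953291]
0.01 49 [-0.2204 -0.1688 -0.1662]
0.02 26 [-0.1687 -0.1675 -0.1662]
0.03 22 [-0.1696 -0.1677 -0.1661]
0.038 83 [-0.1733 -0.1701 -0.1668]
1 0 ['ok', 'ok', '-', '-', 'ok', 'ok', 'ok', 'ok', 'ok', 'ok', 'ok'] [ 19.  33. -10.   0. -47. 156.] [ -34.   56.   28.  -75. -117. -149.]
1 15 ['ok', 'ok', 'ok', 'ok', '-', 'ok', 'ok', 'ok', 'ok', 'ok', 'ok'] [ 25.  35. -14.  17. -49. 137.] [ -31.   49.   26.  -64. -108. -149.]
1 30 ['ok', 'ok', 'ok', 'ok', 'ok', '-', '-', 'ok', 'ok', 'ok', 'ok'] [ 29.  39. -16.  29. -57. 124.] [ -26.   43.   23.  -54.  -99. -151.]
1 45 ['ok', 'ok', 'ok', 'ok', 'ok', 'ok', 'ok', '-', 'ok', 'ok', 'ok'] [ 33.  45. -15.  37. -67. 115.] [ -20.   37.   18.  -43.  -88. -155.]
1 55 ['ok', 'ok', 'ok', 'ok', 'ok', 'ok', 'ok', 'ok', '-', 'ok', 'ok'] [ 35.  50. -13.  40. -74. 111.] [ -15.   33.   15.  -35.  -82. -159.]
-1 0 ['ok', 'ok', 'ok', 'ok', 'ok', 'ok', 'ok', 'ok', 'ok', 'ok', 'ok'] [ 19.  33. -10.   0. -47. -24.] [ -34.   56.   28.  -75. -117.   31.]
-1 15 ['ok', 'ok', 'ok', 'ok', 'ok', 'ok', 'ok', 'ok', 'ok', 'ok', 'ok'] [ 25.  35. -14.  17. -49. -43.] [ -31.   49.   26.  -64. -108.   31.]
-1 30 ['ok', 'ok', 'ok', 'ok', 'ok', 'ok', 'ok', 'ok', 'ok', 'ok', 'ok'] [ 29.  39. -16.  29. -57. -56.] [-26.  43.  23. -54. -99.  29.]
-1 45 ['ok', 'ok', 'ok', 'ok', 'ok', 'ok', 'ok', 'ok', 'ok', 'ok', 'ok'] [ 33.  45. -15.  37. -67. -65.] [-20.  37.  18. -43. -88.  25.]
-1 55 ['ok', 'ok', 'ok', 'ok', 'ok', 'ok', 'ok', 'ok', 'ok', 'ok', 'ok'] [ 35.  50. -13.  40. -74. -69.] [-15.  33.  15. -35. -82.  21.]
```

```bash
cat > geo.py <<'E'
from h import *
a=np.load("pics/scene0.npz");P=cloud("scene",a["d"]).reshape(-1,3)
q=P[(P[:,2]>.014)&(P[:,2]<.034)&(abs(P[:,1]+.158-(-.045)*(P[:,0]-.56))<.02)]
q=q[(q[:,0]>.4)&(q[:,0]<.74)]
for _ in range(4):
    k=np.polyfit(q[:,0],q[:,1],1); r=q[:,1]-np.polyval(k,q[:,0]); q=q[abs(r)<max(.0015,2*r.std())]
n=np.array([-k[0],1,0]);n/=np.linalg.norm(n)
S=-1;T=np.radians(40);Zu=np.array([0,0,1.])
foot=np.array([.678,-.1256,.027]);c=np.array([.0185,.1806,0]);c/=np.linalg.norm(c)
k0=np.array([.676,np.polyval(k,.676),0])
E
python3 - <<'E'
from geo import *
print("kerb",k,len(q),r.std(),n,k0)
p,R=pose_u(foot,c,Zu,T,S)
robot.goto(p-.18*R[:,2],R); 
robot.servo_line(p-.06*R[:,2],speed=.15)
im,d=robot.grab_frame("top");cv2.imwrite("pics/t1.png",im[:,:,::-1])
robot.servo_line(p,speed=.08); print(robot.read_force())
robot.move_gripper(.5)
print(robot.read_t(),robot.read_grip_width(),robot.read_finger_force(),robot.read_force(),robot.read_position(),p)
im,d=robot.grab_frame("scene");cv2.imwrite("pics/s1.png",im[:,:,::-1])
E
```

```text
kerb [-0.04967776 -0.13382897] 240 0.00028522908955314416 [0.04961657 0.99876834 0.        ] [ 0.676      -0.16741113  0.        ]
[ 0.05645052  1.13761153 -0.22861625]
5.2083 0.5477064089342004 30.102662618737668 [ 1.60881881 -0.15173213  0.66207288] [0.69300666 0.01861431 0.01242239] [0.69275424 0.01843332 0.01244516]
```

View pics/s1.png

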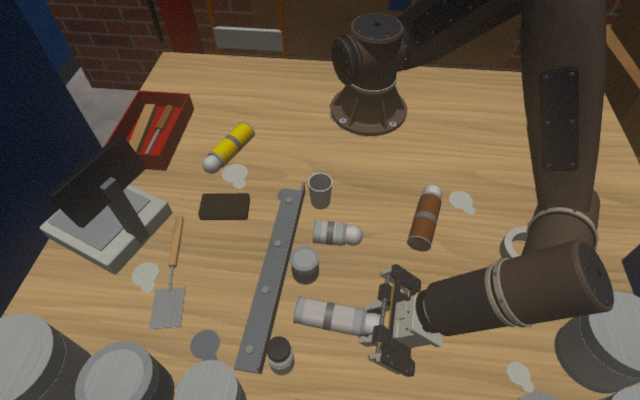

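The cap (372,322) is held between the fingers and the can is still lying; the width reads 48 mm. Now I slide it to the kerb.

```bash
python3 - <<'E'
from geo import *
f0=k0+[0,0,.027]
p,R=pose_u(f0+.010*n,n,Zu,T,S)
robot.servo_line(p,ori=R,speed=.03); b=robot.read_force(); print("free",b)
g=.010
while g>-.006:
    g-=.0015; robot.servo_line(pose_u(f0+g*n,n,Zu,T,S)[0],speed=.03); F=robot.read_force(); print(round(g,4),F.round(1))
    if (F-b)@n>6: break
print(robot.read_t(),robot.read_position(),robot.read_grip_width())
im,d=robot.grab_frame("scene");cv2.imwrite("pics/s2.png",cv2.resize(im[170:390,220:460],None,fx=2.5,fy=2.5)[:,:,::-1])
E
```

```text
free [ 0.64542467 -0.12692756 -1.53627358]
0.0085 [-0.6  0.2 -1.5]
0.007 [ 0.8  0.6 -0.7]
0.0055 [ 0.8  0.9 -1.1]
0.004 [ 1.   1.1 -1.2]
0.0025 [ 1.3 -0.1 -1.5]
0.001 [ 1.2  1.  -2.1]
-0.0005 [ 1.6  1.5 -1. ]
-0.002 [ 1.1  0.4 -1.2]
-0.0035 [-0.2  4.1 -0.8]
-0.005 [-3.7 12.   1. ]
8.9917 [ 0.68363774 -0.02556765  0.01241921] 0.5485686660676315
```

View pics/s2.png

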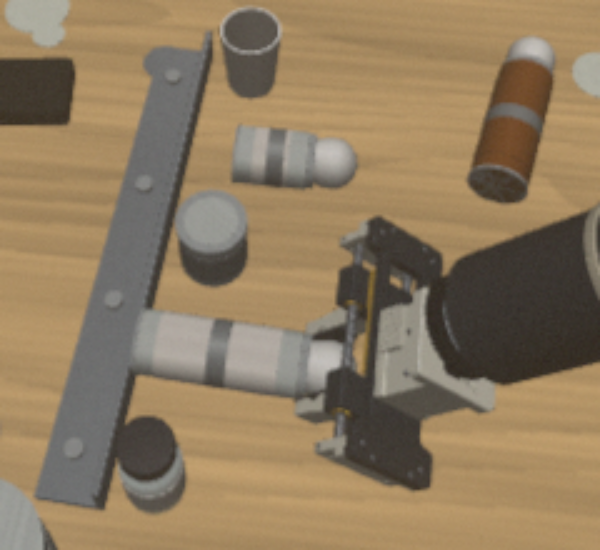

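The foot is butted against the kerb (crop 140,340), with clearance to the tin (212,235) and the jar (150,460). I lift in small angle steps and trim the path by force.

```bash
cat > up.py <<'E'
from geo import *
def rf(): return np.mean([robot.read_force() for _ in range(4)],0)
def raise_to(angs,gap,dz):
    for a in angs:
        def P(): return pose_u(*lift(k0,n,np.radians(a),gap),T,S)
        p,R=P(); robot.servo_line(p+[0,0,dz],ori=R,speed=.05)
        for _ in range(3):
            F=rf(); fn,fz=F@n,F[2]; m=0
            if fz>7: dz+=.001;m=1
            elif fz<-2.6: dz-=.0007;m=1
            if fn>9: gap+=.001;m=1
            elif fn<1: gap-=.0007;m=1
            if not m: break
            robot.servo_line(P()[0]+[0,0,dz],speed=.02)
        print(a,"fn %.1f fz %.1f lat %.1f gap %.4f dz %.4f t %.1f w %.3f"%(fn,fz,F[0],gap,dz,robot.read_t(),robot.read_grip_width()))
        if np.linalg.norm(F)>30: print("stop");break
    return gap,dz
E
python3 - <<'E'
from up import *
g,z=raise_to([6,13,20,28,36],-.004,0.)
im,d=robot.grab_frame("scene");cv2.imwrite("pics/s3.png",cv2.resize(im[170:390,220:460],None,fx=2.5,fy=2.5)[:,:,::-1])
E
```

```text
6 fn 8.4 fz -2.5 lat -0.3 gap -0.0040 dz 0.0000 t 9.5 w 0.552
13 fn 8.7 fz -0.7 lat 0.2 gap -0.0040 dz 0.0000 t 10.0 w 0.544
20 fn 8.1 fz 0.3 lat -0.9 gap -0.0040 dz 0.0000 t 10.5 w 0.549
28 fn 6.5 fz 0.2 lat 0.5 gap -0.0040 dz 0.0000 t 11.0 w 0.545
36 fn 4.4 fz 1.0 lat 0.5 gap -0.0040 dz 0.0000 t 11.5 w 0.546
```

View pics/s3.png

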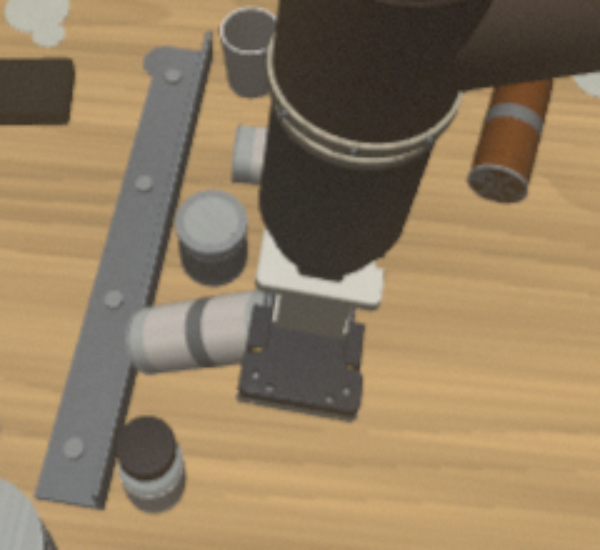

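The can is at about 36°, with its foot still at the kerb (crop 135,345) and the tin and jar untouched. Continuing.

```bash
python3 - <<'E'
from up import *
g,z=raise_to([43,50,58,66,74,82,88],-.004,0.)
np.save("gz.npy",[g,z])
for nm in("scene","top"):
    im,d=robot.grab_frame(nm);cv2.imwrite(f"pics/{nm}4.png",im[:,:,::-1])
a=cv2.imread("pics/scene4.png")[150:390,200:440];b=cv2.imread("pics/top4.png")[30:270,220:460]
cv2.imwrite("pics/c4.png",cv2.resize(np.hstack([a,b]),(800,400)))
E
```

```text
43 fn 4.7 fz 0.9 lat -1.6 gap -0.0040 dz 0.0000 t 11.9 w 0.547
50 fn 7.9 fz 4.4 lat -1.7 gap -0.0030 dz 0.0000 t 12.6 w 0.544
58 fn 13.0 fz 10.4 lat -1.6 gap 0.0000 dz 0.0030 t 13.9 w 0.550
66 fn 13.9 fz 15.0 lat 0.4 gap 0.0030 dz 0.0060 t 15.1 w 0.550
74 fn 16.0 fz 21.9 lat 1.3 gap 0.0060 dz 0.0090 t 16.4 w 0.562
82 fn 14.9 fz 24.8 lat -0.2 gap 0.0090 dz 0.0120 t 17.6 w 0.578
88 fn 10.8 fz 24.8 lat 0.1 gap 0.0120 dz 0.0150 t 18.8 w 0.600
```

View pics/c4.png

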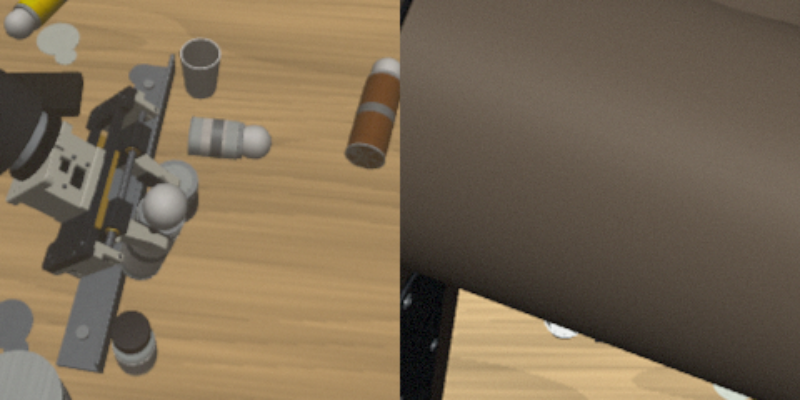

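The forces and the opening rose after 50°, so the foot may have caught on the kerb's top edge. I check the geometry from the depth just taken, in a fresh frame.

```bash
python3 - <<'E'
from h import *
print(robot.read_position(),robot.read_tcp_rot()[:,2], robot.read_force(),robot.read_position()-.019*robot.read_tcp_rot()[:,2])
im,d=robot.grab_frame("scene");np.savez("pics/scene5.npz",p=im,d=d)
P=cloud("scene",d)
for v in range(255,324,4):
    print(v,[tuple((P[v,u]*1000).round().astype(int)) for u in (276,284,292,300)])
o=im[235:335,240:350]; cv2.imwrite("pics/c5.png",cv2.resize(o,None,fx=6,fy=6,interpolation=cv2.INTER_CUBIC)[:,:,::-1])
E
```

```text
[ 0.67899664 -0.10548307  0.16313009] [ 0.03434751  0.74347575 -0.66788028] [ 2.06634635  8.9234483  21.61472476] [ 0.67834404 -0.11960911  0.17581981]
255 [(np.int64(677), np.int64(-144), np.int64(242)), (np.int64(649), np.int64(-139), np.int64(194)), (np.int64(647), np.int64(-125), np.int64(194)), (np.int64(640), np.int64(-112), np.int64(185))]
259 [(np.int64(685), np.int64(-143), np.int64(242)), (np.int64(572), np.int64(-165), np.int64(41)), (np.int64(651), np.int64(-125), np.int64(186)), (np.int64(649), np.int64(-111), np.int64(185))]
263 [(np.int64(565), np.int64(-187), np.int64(7)), (np.int64(582), np.int64(-163), np.int64(41)), (np.int64(671), np.int64(-120), np.int64(209)), (np.int64(671), np.int64(-106), np.int64(211))]
267 [(np.int64(575), np.int64(-185), np.int64(7)), (np.int64(586), np.int64(-163), np.int64(31)), (np.int64(680), np.int64(-119), np.int64(211)), (np.int64(679), np.int64(-105), np.int64(212))]
271 [(np.int64(708), np.int64(-139), np.int64(244)), (np.int64(674), np.int64(-136), np.int64(182)), (np.int64(687), np.int64(-118), np.int64(209)), (np.int64(686), np
[... 1854 characters left out ...]
4(703), np.int64(-140), np.int64(70)), (np.int64(697), np.int64(-126), np.int64(60)), (np.int64(671), np.int64(-117), np.int64(1))]
315 [(np.int64(685), np.int64(-166), np.int64(1)), (np.int64(701), np.int64(-143), np.int64(46)), (np.int64(681), np.int64(-132), np.int64(2)), (np.int64(680), np.int64(-115), np.int64(2))]
319 [(np.int64(694), np.int64(-164), np.int64(1)), (np.int64(691), np.int64(-148), np.int64(0)), (np.int64(690), np.int64(-131), np.int64(1)), (np.int64(689), np.int64(-114), np.int64(2))]
323 [(np.int64(701), np.int64(-163), np.int64(-1)), (np.int64(700), np.int64(-146), np.int64(1)), (np.int64(699), np.int64(-130), np.int64(1)), (np.int64(696), np.int64(-113), np.int64(0))]
```

View pics/c5.png

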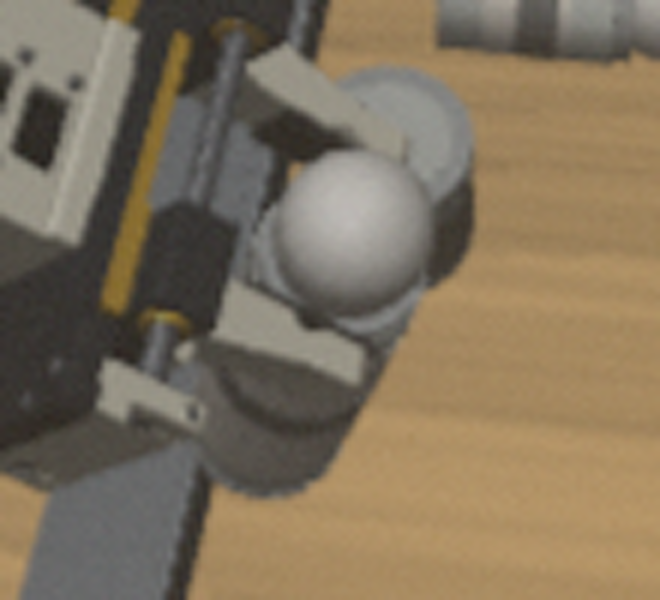

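The cap top reads z = 0.212 (crop 355,230), so the foot's rear rim has ridden up onto the kerb's top edge and the can leans about 10° outwards. I'll mend it by easing out just clear of the kerb and lowering the foot back to the bench, guided by force.

```bash
python3 - <<'E'
from geo import *
def mv(d,s=.03): robot.servo_line(robot.read_position()+np.array(d),speed=s)
def rf(): return np.mean([robot.read_force() for _ in range(4)],0)
mv([0,0,.002])
for i in range(4):
    mv(.004*n); print("out",rf().round(1))
for i in range(14):
    mv([0,0,-.003]); F=rf(); print("down",F.round(1))
    if F[2]>4: break
print(robot.read_t(),robot.read_position(),robot.read_grip_width())
im,d=robot.grab_frame("scene");P=cloud("scene",d)
q=P[235:330,270:330].reshape(-1,3); h=im[235:330,270:330].reshape(-1,3)
w=q[(h.min(1)>130)&(q[:,2]>.1)]; print("cap top",w[np.argsort(-w[:,2])[:40]].mean(0))
for v in range(291,330,5): print(v,[tuple((P[v,u]*1000).round().astype(int).tolist()) for u in (276,284,292,300)])
o=im[235:335,240:350]; cv2.imwrite("pics/c6.png",cv2.resize(o,None,fx=5,fy=5,interpolation=cv2.INTER_CUBIC)[:,:,::-1])
E
```

```text
out [-0.6 -0.9 -1. ]
out [-0.   0.5 -2.7]
out [ 0.2 -0.7 -3.3]
out [-0.6 -0.  -2.9]
down [-0.4  0.4 -4.4]
down [-0.8 -0.9 -3.6]
down [-0.  -1.7 -3.6]
down [ 0.2 -0.1 -3.6]
down [-0.3 -1.3 -3.5]
down [-0.2  0.1 -4.1]
down [-0.1 -0.4 -3.2]
down [ 0.  -0.1 -3. ]
down [-1.4  0.2  8.1]
22.825 [ 0.6769749  -0.08766399  0.13511294] 0.5982036538149356
cap top [ 0.6962732  -0.14888385  0.2462431 ]
291 [(730, -137, 218), (729, -124, 217), (708, -117, 176), (695, -106, 152)]
296 [(735, -137, 209), (734, -124, 210), (717, -116, 175), (710, -103, 163)]
301 [(745, -135, 212), (723, -130, 164), (721, -116, 163), (719, -102, 162)]
306 [(758, -131, 224), (664, -152, 2), (697, -124, 86), (718, -103, 140)]
311 [(762, -132, 213), (761, -119, 213), (696, -126, 58), (702, -109, 77)]
316 [(762, -134, 193), (686, -149, 2), (698, -127, 37), (700, -110, 46)]
321 [(698, -163, 2), (696, -147, 1), (699, -129, 13), (697, -112, 12)]
326 [(709, -162, 2), (707, -145, 1), (705, -129, 2), (703, -112, 2)]
```

View pics/c6.png

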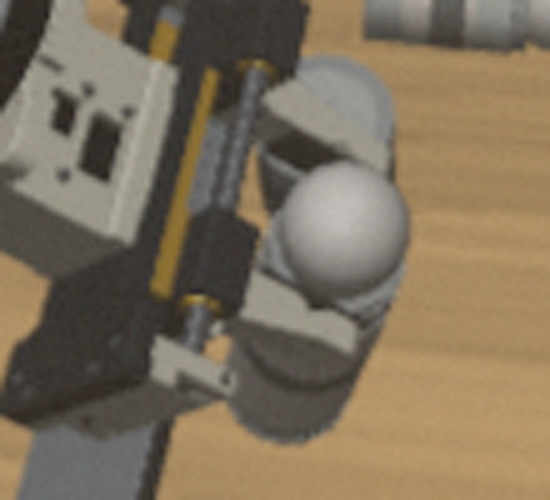

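The foot is back on the bench (crop 285,420), standing out from the kerb and leaning a little outwards. I rotate about the foot's outer rim to near upright, then slide it in to the kerb.

```bash
python3 - <<'E'
from geo import *
from scipy.spatial.transform import Rotation as Ro
def mv(d,s=.03): robot.servo_line(robot.read_position()+np.array(d),speed=s)
def rf(): return np.mean([robot.read_force() for _ in range(4)],0)
mv([0,0,.001]); print(rf().round(1))
R=robot.read_tcp_rot();p=robot.read_position();g=p-.019*R[:,2];piv=np.array([g[0],g[1],0])
l=np.cross(n,Zu)
for a in (4,8):
    Q=Ro.from_rotvec(np.radians(a)*l).as_matrix(); robot.servo_line(piv+Q@(p-piv)+[0,0,.0005],ori=Q@R,speed=.04); print(a,rf().round(1))
for i in range(14):
    mv(-.002*n); F=rf(); print("in",F.round(1))
    if F@n>5: break
print(robot.read_t(),robot.read_position(),robot.read_grip_width())
im,d=robot.grab_frame("scene");P=cloud("scene",d);np.savez("pics/scene7.npz",p=im,d=d)
o=im[225:335,230:340]; cv2.imwrite("pics/c7.png",cv2.resize(o,None,fx=5,fy=5,interpolation=cv2.INTER_CUBIC)[:,:,::-1])
E
```

```text
[-0.9  0.1 -4.4]
4 [-0.5 -0.1 -3.8]
8 [-0.1 -0.3 -2.4]
in [ 0.2  0.4 -3.7]
in [ 0.3  0.5 -3.2]
in [-0.7  0.1 -4.6]
in [-0.3 -0.4 -3. ]
in [-0.9  0.1 -4.5]
in [ 1.3  0.4 -3.9]
in [-0.3 -0.4 -3.9]
in [-0.1  0.3 -3.3]
in [ 1.3  0.4 -4. ]
in [ 0.4  0.9 -3.3]
in [ 0.2  0.5 -2.5]
in [ 0.3  2.2 -2.6]
in [ 0.4  1.5 -1.4]
in [-0.   1.2 -2.2]
27.4167 [ 0.67502802 -0.13612026  0.13734884] 0.5967231047161005
```

View pics/c7.png

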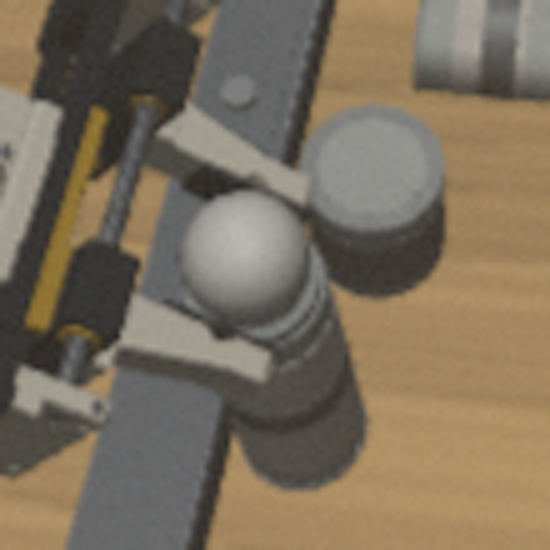

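```bash
python3 - <<'E'
from geo import *
a=np.load("pics/scene7.npz");P=cloud("scene",a["d"]).reshape(-1,3)
R=robot.read_tcp_rot();print("grasp",robot.read_position()-.019*R[:,2],R[:,2])
s=(P-k0)@n; t=P[:,0]
for z0 in np.arange(.01,.20,.015):
    q=(abs(P[:,2]-z0)<.006)&(t>.66)&(t<.71)&(s>-.08)&(s<.085)&(P[:,2]>.006)
    if q.sum()>3: print(round(z0,3),q.sum(),"s",np.percentile(s[q],[2,50,98]).round(3),"x",np.percentile(t[q],[5,95]).round(3))
E
```

```text
grasp [ 0.67423325 -0.15179857  0.14795693] [ 0.04146308  0.82777966 -0.55951912]
0.01 436 s [-0.054 -0.03   0.055] x [0.664 0.707]
0.025 67 s [-0.     0.034  0.055] x [0.679 0.704]
0.04 116 s [-0.006  0.017  0.054] x [0.678 0.707]
0.055 65 s [0.01  0.04  0.053] x [0.672 0.7  ]
0.07 70 s [0.006 0.036 0.052] x [0.672 0.7  ]
0.085 68 s [0.012 0.04  0.051] x [0.675 0.7  ]
0.1 60 s [0.021 0.041 0.051] x [0.675 0.701]
0.115 51 s [0.031 0.043 0.049] x [0.675 0.7  ]
0.13 48 s [0.034 0.043 0.048] x [0.672 0.698]
0.145 120 s [-0.     0.039  0.046] x [0.667 0.703]
0.16 120 s [0.003 0.022 0.043] x [0.681 0.709]
0.175 312 s [-0.009  0.018  0.04 ] x [0.664 0.707]
0.19 67 s [0.011 0.02  0.028] x [0.668 0.684]
```

The depth shows the can leaning about 4° towards the kerb, with its foot 0–2 mm from the face. I level it, set it down, release and retreat.

```bash
python3 - <<'E'
from geo import *
from scipy.spatial.transform import Rotation as Ro
def mv(d,s=.03): robot.servo_line(robot.read_position()+np.array(d),speed=s)
def rf(): return np.mean([robot.read_force() for _ in range(4)],0)
R=robot.read_tcp_rot();p=robot.read_position();g=p-.019*R[:,2];piv=g-.014*n;piv[2]=0.001
Q=Ro.from_rotvec(np.radians(-3.8)*np.cross(n,Zu)).as_matrix(); robot.servo_line(piv+Q@(p-piv),ori=Q@R,speed=.03); print(rf().round(1))
for i in range(6):
    F=rf(); print("down",F.round(1))
    if F[2]>-.5: break
    mv([0,0,-.0008])
for i in range(5):
    F=rf(); print("in",F.round(1))
    if F@n>2.5: break
    mv(-.001*n)
robot.move_gripper(.8); robot.dwell(.3)
print(robot.read_t(),robot.read_force())
robot.servo_line(robot.read_position()-.10*robot.read_tcp_rot()[:,2],speed=.12)
robot.servo_line(robot.read_position()+np.array([0,0,.08]),speed=.2)
im,d=robot.grab_frame("scene");P=cloud("scene",d).reshape(-1,3)
s=(P-k0)@n;t=P[:,0]
for z0 in (.02,.055,.085,.115,.16,.175):
    q=(abs(P[:,2]-z0)<.006)&(t>.645)&(t<.71)&(s>-.03)&(s<.085)
    if q.sum()>3: print(z0,q.sum(),np.percentile(s[q],[2,50,98]).round(3),np.percentile(t[q],[5,95]).round(3))
q=(P[:,2]>.1)&(P[:,2]<.2)&(s>-.02)&(s<.07)&(t>.63)&(t<.72); print("top",np.percentile(P[q,2],99.5),robot.read_t())
cv2.imwrite("pics/s8.png",im[:,:,::-1])
E
```

```text
[ 0.2  1.7 -2.6]
down [ 0.2  1.7 -2.6]
down [ 0.8  1.4 -1.1]
down [-1.2  0.6  4. ]
in [-1.2  0.6  4. ]
in [-0.2  0.5  1.5]
in [-0.4  1.6  1.7]
in [-0.5  2.5  1.6]
in [-0.   4.   1.7]
30.2917 [-0.34174545 -0.20014146  0.40430205]
0.02 66 [-0.     0.026  0.054] [0.677 0.702]
0.055 61 [0.006 0.036 0.054] [0.68  0.699]
0.085 71 [0.008 0.037 0.054] [0.678 0.699]
0.115 91 [0.007 0.037 0.054] [0.673 0.699]
0.16 80 [0.009 0.036 0.05 ] [0.675 0.695]
0.175 334 [0.008 0.03  0.048] [0.658 0.691]
top 0.18365578226414217 31.875
```

View pics/s8.png

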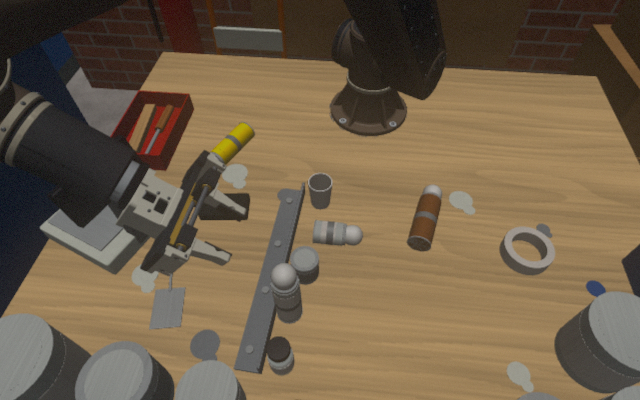

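The can (286,290) stands vertical: its outer side is at a constant 54 mm from the face and its top is at 0.183 m. The short can (337,233) and the tin (305,265) are where they were, and the gripper is clear.

```bash
python3 -c "
from rig import robot
print(robot.job_done(),robot.read_t())"
```

```text
the job is handed in; nothing more can be done
the job is handed in; nothing more can be done
```

The long can stands upright, foot down against the kerb, with the short can and tin not moved, and the job is handed in at about 32 s; however, during the lift the foot rode up onto the kerb's top edge, about 30–40 mm off the bench, and I had to lower it back and slide it in again, so it did not stay down throughout as asked.

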